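Load the sample tube under the spring flap of the tube dock

TASK

Load the capped sample tube that lies in the channel of the white tube dock: press the dock's long side pedal down with one fingertip so that its spring-closed flap swings open, and while you keep it open gently push the tube along the channel with the other fingertip, under the flap, until it is fully home against the end wall. Only then let go of the pedal so that the flap closes over the tube. Do not pick the tube up at any time, and leave the things standing around where they are.

Things in the scene. Friction and masses are not known exactly. Their poses are not given: they have to be found in the camera images.
- dock: White tube dock, fixed on the worktop, 249 mm long. Frame: origin on the worktop; x = 0 at the mouth of the covered chamber (front of the flap's lip), +x is the way the tube is pushed; y = 0 on the hinge axis, +y is the pedal side; z up. All 'dock' numbers are in this frame. Base plate 3 mm thick. Hinge shaft along x at z 12 mm, its blocks up to z 17 mm.
- channel_rear (a point): Floor centre of the open rear end of the tube channel (dock x -150, y -23.5, z 3 mm). The channel runs to x 0, open above, 19 mm wide between two rails 4 mm thick whose tops are at z 8.5 mm.
- chamber_end (a point): Foot of the chamber's end wall (dock x 86, y -23.5, z 3 mm). The chamber runs x 0 to 86 mm, same floor and width as the channel; wall on its -y side up to z 22 mm; the closed flap is its roof (underside z 23 mm).
- lip (a point): Lower edge of the flap's lip (moves with the flap). Closed, the lip, 2 mm thick, hangs across dock y -24.5 to -16 mm down to z 9 mm and blocks the pedal-side half of the channel; the tube cannot push it open. Fully open, lip and flap stay at dock y > -19 mm and below z 52 mm: a fingertip on the tube's end kept at y < -20 mm passes beside the lip.
- flap (a joint): Grey rocker, flap and pedal in one piece: 0 = flap closed, pedal up; 0.85 rad = pedal down on its stop, flap fully open; from 0.6 rad the tube passes. A spring always closes it; holding it fully down takes about 3.5 N on the pedal 37 mm from the hinge.
- pedal_mid (a point): Top face of the ribbed pedal plate, midway along (dock x -68 mm), 37 mm from the hinge; moves with it. Plate: x -146 to 10 mm, 2.5 mm thick, reaching 64 mm from the hinge. Fully pressed it is level, top at z 10 mm (y 1 to 64 mm); released it slopes up at 0.85 rad, outer edge at y 44, z 59 mm. A fingertip can slide along it in x while pressing.
- sample_tube: The tube to load: 77 mm long, glass 13 mm thick, stopper 16.4 mm thick on the last 17 mm, 12 g; lies in the channel, rounded end towards the flap, stopper to the rear. Origin: centre of the rounded end; own z axis runs to the stopper's end face at z 77 mm. Top at world z 16 mm (glass), 19 mm (stopper). Fully home: origin at dock x 86 mm, stopper's end face at dock x 9 mm.
- dish: Flat round petri dish, 63 mm across, 13 mm high, bystander on the worktop on the channel side of the dock. Origin: centre of its underside.
- cover_glass_box: Small cardboard box, 40 x 55 x 32 mm, bystander beside the chamber, on the pedal side. Origin: centre of its underside.
- vial: White capped vial, 26 mm across, 84 mm high, bystander standing beyond the chamber's end. Origin: centre of its underside.
- tweezers: Steel forceps, 12 x 125 x 8 mm, bystander lying along the dock beyond the pedal. Origin: centre of its underside.
- timer: Round timer, 64 mm across, 42 mm high, bystander beyond the chamber on the pedal side. Origin: centre of its underside.
Not all that is in view belongs to the job. There is more than one size of the sample_tube; the job needs the smaller.

How it is judged:
By the outcome, as a careful person would: the job done as asked, in the order asked, and still so for the second after the job is handed in, with the robot touching nothing.
It also fails if it takes over 42 s, if anything falls off the work surface, if the arm or the gripper's body presses on something with over 40 N, if the wrist force passes 120 N, or if a joint passes its speed limit or range.

ROBOT

A 6-joint arm with a two-finger parallel gripper is mounted at the origin on a cart in front of the work surface, level with it; the furniture and walls round the work are solid. World frame = base frame: x ahead of the robot, y to its left, z up, the work surface at z = 0. Lengths are in m, angles in rad, forces in N, time in s.
With the tool pointing down it reaches from about 0.275 to 0.975 m from the base axis. Payload 8.4 kg.
Tool frame: the origin (TCP) lies midway between the tips of the shut fingers; the grasp point (between the pads) lies 19 mm behind it (robot.grasp_offset is the distance from the TCP to the grasp point, in m); y points along the fingers, z is the direction in which the jaws open and shut, and the axes are right-handed (so a half turn about y gives the same grasp; the last joint's range is limited). The gripper opens to 92 mm and grips with 3 to 60 N. Pads are 20 mm wide; open, the fingers measure 128 mm over their backs; the gripper's body (75 mm by 189 mm) begins 69 mm behind the grasp point.
Start: joints at [-1.165, 0.353, 1.633, -0, 1.155, -0.002], TCP at [0.248, -0.574, 0.215] pointing down, gripper open.
Joint ranges: [-2.63, 2.63], [-0.92, 2.1], [0.06, 2.66], [-1.3, 4.44], [0, 2.69], [-3.02, 3.02]. Speed limits (rad/s): [2.22, 2.22, 2.79, 3.14, 3.14, 3.14].

INTERFACE

Orientations are given as a unit quaternion [w, x, y, z].
In Python, from workcell import robot gives the robot as it stands.
- The arm moves only by the tool drive_tool, never from a script. Its argument "commands" is text: rows parted by semicolons, each of 4 numbers parted by spaces: the shift along the world's x, y, z in m, then the turn about the world's z in degrees. A call has 1 to 5 rows; each row shifts and turns the commanded pose from where the row before left it; what a row does not reach is not made up. A row lasts 1/10 s, in which the tool goes at most 50 mm and 8.59 degrees, less where a joint would pass 70% of its speed; a pose out of reach is approached as far as the arm can. A call with a gripper value outside its range is refused whole. "jaw" is the opening, from 0 (shut) to 1 (fully open), set as the call begins (left out, the last holds). The fingers move at their own pace and stop on an object; the grip force is fixed at half the most. Time passes only in rows, so rows that do not move let the fingers close. It gives the time, the measured TCP pose, the force and the opening at its end, in the units of the state.
- robot.state(): the state, without advancing time (a new reading comes with each control period).
- robot.get_image(name): name is "side" or "top"; returns a dict with "color" (384x512x3 uint8, red, green, blue), "mtx" (3x3 intrinsics, pixels), "k1" (the pictures are not rectified: a ray, as slopes to the right and down, at radius r is drawn at 1 + k1 r^2 times it, then the intrinsics apply), "R" (3x3) and "t" (3): a world point X has camera coordinates R X + t. Camera axes: x right, y down, z forward; pixel columns grow to the right and rows downward; lengths in m; the calibration is good to about 2 mm. A picture is of the moment at which its call begins. There is no depth.
- robot.sign_off(): hands the job in, once; it reports no verdict.
The state is a dict: "t": time; "joint_pos": joint angles; "qd": joint speeds; "effort": joint torques, N m; "eef_pos": TCP position; "ee_rot": TCP orientation; "force": force on the tool from outside, world axes, zero at the start; "torque": the same for the moment, N m; "width": finger opening in m.
Only numpy, scipy, OpenCV 4.12 (cv2) and the standard library are available. Lean on these libraries where they do the work, as an engineer would, in place of code of your own. Each camera call takes 0.05 s, during which the arm holds its last target.

## Working session

There is one attempt and no reset: what is moved stays moved. The work goes in short steps, Python scripts to look and compute and a tool call to move; the robot and the scene stay as the last step left them, time stands still between calls to the robot, and variables do not carry over. Pictures are saved under pics/ and viewed, and the job is handed in when it is done.

Besides the shell and the picture viewer there is one more tool, called after ">>>" by a JSON object that holds its "method" and its "body". drive_tool: Moves the arm, as the interface text tells. Its arguments: {"type":"object","properties":{"commands":{"type":"string"},"jaw":{"type":"number"}},"required":["commands"]}

```bash
mkdir -p pics; ls
cat > h.py <<'E'
import numpy as np,cv2
from workcell import robot
def ray(im,u,v):
    K=im['mtx'];k=im['k1']
    d=np.array([(u-K[0,2])/K[0,0],(v-K[1,2])/K[1,1]]);p=d.copy()
    for _ in range(30): p=d/(1+k*(p@p))
    R=im['R'];return -R.T@im['t'],R.T@np.array([p[0],p[1],1])
def onz(im,u,v,z):
    c,d=ray(im,u,v);return c+d*(z-c[2])/d[2]
def proj(im,X):
    q=im['R']@np.array(X)+im['t'];p=q[:2]/q[2];p=p*(1+im['k1']*(p@p));K=im['mtx']
    return K[0,0]*p[0]+K[0,2],K[1,1]*p[1]+K[1,2]
E
python3 - <<'E'
from h import *
import pickle
s=robot.state();print(s)
for n in('side','top'):
    im=robot.get_image(n);pickle.dump(im,open(n+'0.pkl','wb'));cv2.imwrite(f'pics/{n}0.png',cv2.resize(im['color'][:,:,::-1],(800,600),interpolation=cv2.INTER_CUBIC))
    print(n,im['mtx'],im['k1'],-im['R'].T@im['t'],im['R'])
E
```

```text
pics
{'t': 0.0, 'joint_pos': array([-1.16537206e+00,  3.53646886e-01,  1.63411799e+00,  1.66769200e-05,
        1.15521907e+00, -2.38647725e-03]), 'qd': array([ 4.56379535e-04,  1.10462591e-03,  4.13207667e-04, -7.95830134e-04,
        2.74168323e-06, -1.55141373e-03]), 'effort': array([ 9.87707099e-04, -5.93843043e+01, -3.34211397e+01,  6.99313288e-02,
        2.31894798e-02, -5.27645989e-05]), 'eef_pos': array([ 0.24769243, -0.57328302,  0.2138714 ]), 'ee_rot': array([ 0.14309028, -0.14327663,  0.69294115, -0.69197511]), 'force': array([-0.56897628, -0.95710572, -0.41112842]), 'torque': array([ 0.02117929, -0.05597775, -0.02737441]), 'width': 0.09203806164245566}
side [[472.57555245   0.         251.64736837]
 [  0.         472.57555245 196.42767146]
 [  0.           0.           1.        ]] -0.041527948855129095 [0.42142665 0.92294776 0.71438171] [[-0.99649083 -0.08063537 -0.02244897]
 [-0.02777472  0.57155453 -0.82009389]
 [ 0.07895938 -0.81659253 -0.57178847]]
top [[364.5774389    0.         254.53263707]
 [  0.         364.5774389  188.20753001]
 [  0.           0.           1.        ]] -0.040006819355013136 [0.3825324  0.03776724 0.90647868] [[ 0.02588326 -0.9995344   0.01615677]
 [-0.98356997 -0.02835174 -0.1782871 ]
 [ 0.17866216 -0.01127667 -0.98384586]]
```

View pics/side0.png

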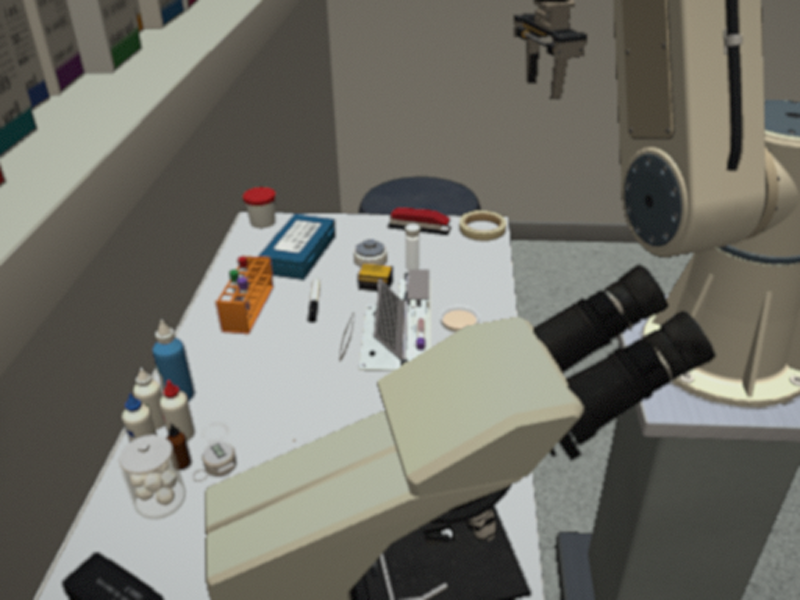

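View pics/top0.png

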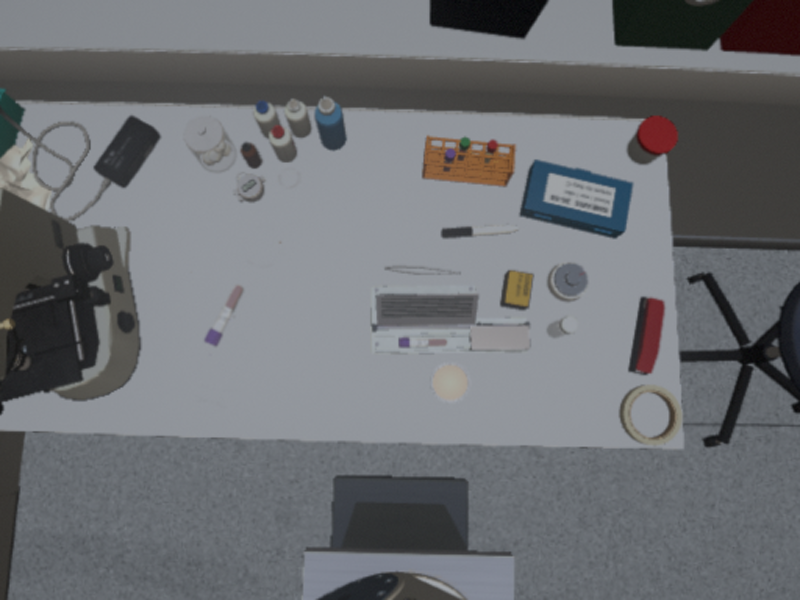

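Run:
```python
from h import *
import pickle
im=pickle.load(open('top0.pkl','rb'));c=im['color'][:,:,::-1]
cv2.imwrite('pics/topc.png',cv2.resize(c[165:265,225:385],(800,500),interpolation=cv2.INTER_CUBIC))
im=pickle.load(open('side0.pkl','rb'));c=im['color'][:,:,::-1]
cv2.imwrite('pics/sidec.png',cv2.resize(c[140:245,205:325],(685,600),interpolation=cv2.INTER_CUBIC))
```

```text
(no output)
```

View pics/topc.png

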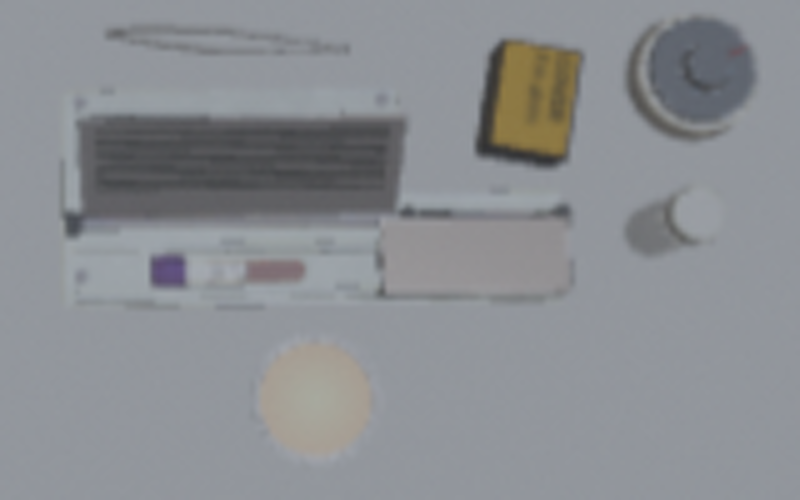

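View pics/sidec.png

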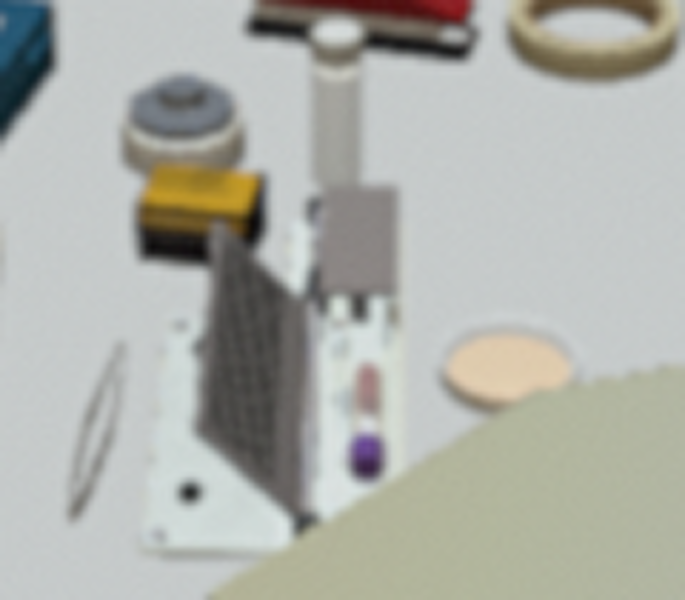

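Run:
```python
from h import *
import pickle
im=pickle.load(open('top0.pkl','rb'))
for n,x,y,z in [('stopper end',150,271,.011),('stop end hi',150,256,.011),('stop lo',150,287,.011),('glass tip',305,270,.0095),('glass/stop',186,271,.0108),
 ('flap A rear hinge',383,218,.025),('flap B',570,222,.025),('flap C',570,296,.025),('flap D rear -y',381,293,.025),
 ('base rear -y',65,305,.003),('base rear +y',67,92,.003),('base +y fr',403,97,.003),('base fr -y',568,300,.003),
 ('pedal outer rear',80,122,.059),('pedal outer fr',406,120,.059),('pedal inner rear',82,215,.012),('pedal inner fr',398,213,.012),
 ('dish',315,400,.007),('box',530,100,.032),('vial top',697,216,.084),('timer',700,65,.042),('tweez1',110,33,.004),('tweez2',347,48,.004)]:
    print(n,(onz(im,225+(x+.5)/5-.5,165+(y+.5)/5-.5,z)*1000).round(1))
im=pickle.load(open('side0.pkl','rb'))
k=600/105
for n,x,y,z in [('stop end',366,478,.011),('stop/glass',366,437,.0108),('glass tip',369,363,.0095),('flap rear hinge',318,292,.025),('flap rear -y',393,293,.025),('flap end -y',396,187,.025),('flap end +y',322,186,.025),('base rear +y',143,550,.003),('pedal outer rear',198,430,.059),('pedal outer fr',217,225,.059)]:
    print('S',n,(onz(im,205+(x+.5)/k-.5,140+(y+.5)/k-.5,z)*1000).round(1))
```

```text
stopper end [468.7  25.4  11. ]
stop end hi [476.1  25.5  11. ]
stop lo [460.8  25.2  11. ]
glass tip [471.4 -51.1   9.5]
glass/stop [469.2   7.6  10.8]
flap A rear hinge [496.3 -87.5  25. ]
flap B [ 496.8 -179.3   25. ]
flap C [ 460.6 -178.8   25. ]
flap D rear -y [459.7 -86.6  25. ]
base rear -y [451.5  66.8   3. ]
base rear +y [558.7  69.5   3. ]
base +y fr [ 561.1 -100.6    3. ]
base fr -y [ 460.6 -183.2    3. ]
pedal outer rear [533.6  60.9  59. ]
pedal outer fr [539.  -93.4  59. ]
pedal inner rear [495.4  59.7  12. ]
pedal inner fr [500.7 -96.8  12. ]
dish [408.1 -57.    7. ]
box [ 555.7 -158.7   32. ]
vial top [ 493.5 -223.5   84. ]
timer [ 573.6 -240.4   42. ]
tweez1 [589.7  48.7   4. ]
tweez2 [585.4 -71.8   4. ]
S stop end [468.6  28.8  11. ]
S stop/glass [4.701e+02 1.000e-01 1.080e+01]
S glass tip [471.7 -56.1   9.5]
S flap rear hinge [496.4 -88.6  25. ]
S flap rear -y [462.4 -89.4  25. ]
S flap end -y [ 464.9 -180.    25. ]
S flap end +y [ 500.5 -179.3   25. ]
S base rear +y [558.5  71.3   3. ]
S pedal outer rear [534.5  62.1  59. ]
S pedal outer fr [541.5 -89.9  59. ]
```

Run:
```python
from h import *
import pickle
im=pickle.load(open('side0.pkl','rb'));c=im['color'][:,:,::-1]
cv2.imwrite('pics/grip.png',cv2.resize(c[0:70,310:400],(771,600),interpolation=cv2.INTER_CUBIC))
k=600/70
# plane through TCP containing jaw axis: print scale
s=robot.state();T=s['eef_pos'];
from scipy.spatial.transform import Rotation as R
q=s['ee_rot'];Rm=R.from_quat([q[1],q[2],q[3],q[0]]).as_matrix();print(Rm.round(3))
for a in(-64,-46,0,46,64):
  for h in(0,19,40,88):
    u,v=proj(im,T+Rm[:,2]*a/1e3-Rm[:,1]*h/1e3);print(a,h,[round((u-310+.5)*k),round((v+.5)*k)])
```

```text
[[-0.918 -0.001  0.397]
 [-0.397  0.001 -0.918]
 [ 0.    -1.    -0.001]]
-64 0 [412, 556]
-64 19 [418, 504]
-64 40 [424, 446]
-64 88 [438, 309]
-46 0 [388, 540]
-46 19 [393, 489]
-46 40 [398, 431]
-46 88 [412, 295]
0 0 [327, 502]
0 19 [331, 451]
0 40 [336, 394]
0 88 [348, 261]
46 0 [268, 465]
46 19 [272, 415]
46 40 [277, 359]
46 88 [287, 229]
64 0 [246, 451]
64 19 [250, 401]
64 40 [254, 346]
64 88 [265, 217]
```

View pics/grip.png

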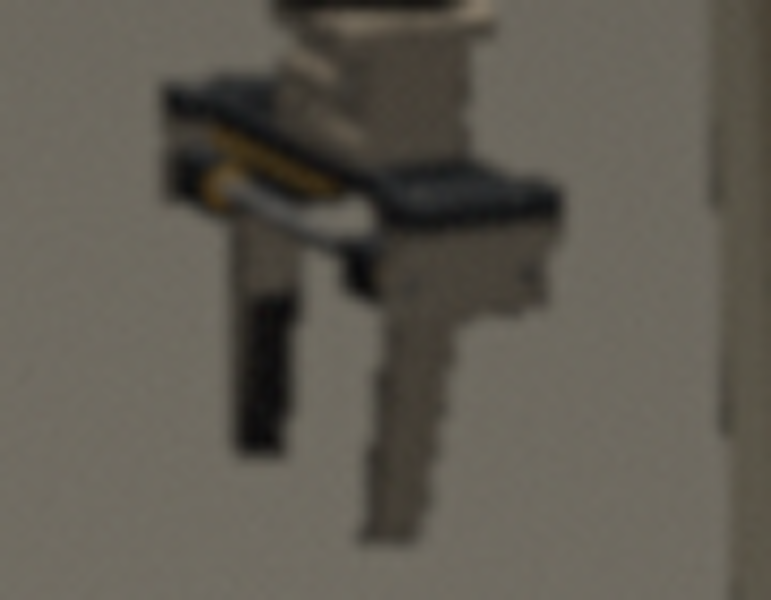

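>>> {"method": "drive_tool", "body": {"commands": "0.018 0.046 0 5;0.018 0.046 0 5;0.018 0.046 0 5;0.018 0.046 0 5;0.018 0.046 0 5", "jaw": 0.545}}

```text
t: 0.6
eef_pos: [0.338, -0.3418, 0.2143]
ee_rot: [0.291, -0.291, 0.645, -0.644]
force: [0.1, -0.1, -1.0]
width: 0.0537
```

>>> {"method": "drive_tool", "body": {"commands": "0.018 0.046 0 5;0.018 0.046 0 5;0.018 0.046 0 5;0.018 0.046 0 5;0.018 0.046 0 5"}}

```text
t: 1.1
eef_pos: [0.428, -0.1118, 0.2146]
ee_rot: [-0.423, 0.423, -0.566, 0.566]
force: [1.1, -0.2, 0.4]
width: 0.0499
```

>>> {"method": "drive_tool", "body": {"commands": "0.018 0.046 -0.025 5;0.018 0.046 -0.025 5;0.018 0.046 -0.025 5;0 0.02 -0.025 3.4;0 0 0 0"}}

```text
t: 1.6
eef_pos: [0.4744, 0.033, 0.119]
ee_rot: [-0.507, 0.51, -0.493, 0.49]
force: [-0.4, 0.0, 0.4]
width: 0.0502
```

>>> {"method": "drive_tool", "body": {"commands": "0.0205 0.013 -0.02 0;0 0 -0.02 0;0 0 0 0"}}

```text
t: 1.9
eef_pos: [0.4959, 0.0431, 0.0806]
ee_rot: [-0.506, 0.508, -0.493, 0.492]
force: [0.5, -0.6, 0.9]
width: 0.0498
```

```bash
cat > look.py <<'E'
from h import *
import pickle,sys
from scipy.spatial.transform import Rotation as R
t=sys.argv[1];s=robot.state();q=s['ee_rot'];Rm=R.from_quat([q[1],q[2],q[3],q[0]]).as_matrix()
print(s['eef_pos'].round(4),'jaw ang',np.degrees(np.arctan2(Rm[1,2],Rm[0,2])).round(2),s['force'].round(2),s['width'],'tilt',Rm[:,1].round(4))
for n,(a,b,c,d) in {'top':(165,265,225,385),'side':(120,240,210,330)}.items():
    im=robot.get_image(n);pickle.dump(im,open(f'{n}{t}.pkl','wb'));k=min(800/(d-c),600/(b-a))
    cv2.imwrite(f'pics/{n}{t}.png',cv2.resize(im['color'][a:b,c:d,::-1],None,fx=k,fy=k,interpolation=cv2.INTER_CUBIC))
E
python3 look.py 1
```

```text
[0.4959 0.0431 0.0806] jaw ang 1.69 [ 0.54 -0.59  0.89] 0.04976908624319261 tilt [-3.5e-03 -5.0e-04 -1.0e+00]
```

View pics/top1.png

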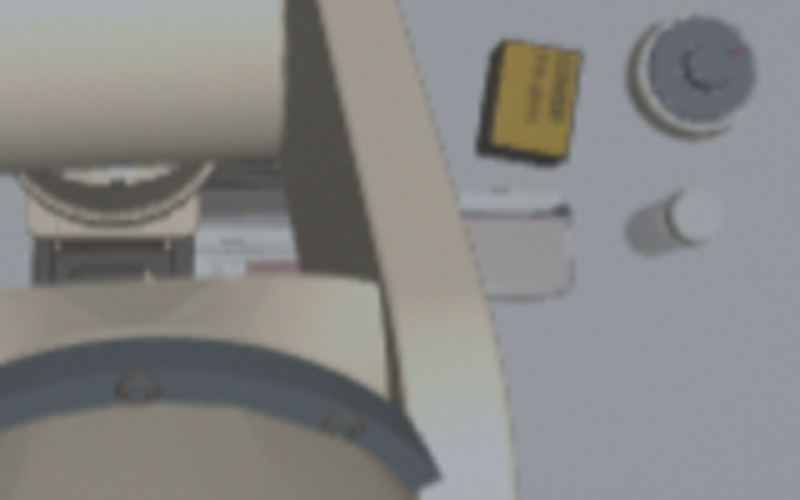

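View pics/side1.png

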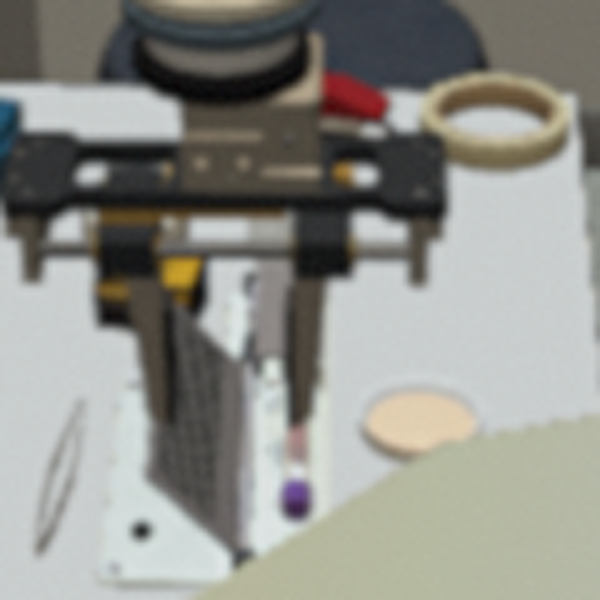

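Run:
```python
from h import *
import pickle
im=pickle.load(open('side1.pkl','rb'));c=im['color']
T=np.array([.4959,.0431,.0806])
for a in(-34,-24.9,24.9,34):
    u,v=proj(im,T+np.array([a,a*.03+10,0])/1e3);print(a,[round((u-210+.5)*5),round((v-120+.5)*5)])
for r in (203,204,205): print(r,c[r,236:250].sum(1),c[r,264:278].sum(1))
for r in (200,):print([tuple(x) for x in c[r,262:276]])
# tube stopper horizontally in side image: purple columns
h=cv2.cvtColor(c,cv2.COLOR_RGB2HSV);m=((h[:,:,0]>120)&(h[:,:,0]<150)&(h[:,:,1]>80));m[:,:255]=0;m[:,285:]=0;m[:200]=0;m[240:]=0
v,u=np.nonzero(m);print(u.min(),u.max(),v.min(),v.max())
for r in range(v.min(),v.max()+1):
    w=u[v==r];print(r,w.min(),w.max(),(onz(im,(w.min()+w.max())/2,r,.011)*1e3).round(1))
# dock edges: a row rear of tube e.g. below stopper
for r in (222,224,226):print(r,c[r,252:282].sum(1))
```

```text
-34 [308, 430]
-24.9 [288, 430]
24.9 [179, 429]
34 [159, 429]
203 [653 655 622 503 346 239 194 141 117 175 219 218 228 232] [641 646 602 418 206 168 234 351 502 611 641 634 621 613]
204 [649 651 624 537 395 280 215 167 144 188 218 203 213 221] [656 658 611 430 247 231 307 442 571 636 645 629 620 613]
205 [643 647 623 538 413 305 236 207 183 206 231 204 211 231] [650 656 616 469 337 332 390 495 602 646 645 636 619 612]
[(np.uint8(210), np.uint8(220), np.uint8(218)), (np.uint8(200), np.uint8(211), np.uint8(209)), (np.uint8(194), np.uint8(203), np.uint8(204)), (np.uint8(188), np.uint8(197), np.uint8(194)), (np.uint8(177), np.uint8(185), np.uint8(180)), (np.uint8(124), np.uint8(130), np.uint8(128)), (np.uint8(66), np.uint8(67), np.uint8(64)), (np.uint8(66), np.uint8(60), np.uint8(51)), (np.uint8(73), np.uint8(66), np.uint8(56)), (np.uint8(83), np.uint8(78), np.uint8(69)), (np.uint8(128), np.uint8(130), np.uint8(124)), (np.uint8(188), np.uint8(194), np.uint8(188)), (np.uint8(211), np.uint8(218), np.uint8(208)), (np.uint8(212), np.uint8(216), np.uint8(209))]
267 270 217 222
217 267 270 [470.2   4.2  11. ]
218 267 270 [470.    8.2  11. ]
219 267 270 [469.8  12.2  11. ]
220 267 270 [469.6  16.1  11. ]
221 268 270 [468.2  20.   11. ]
222 268 269 [469.2  24.   11. ]
222 [250 280 301 307 299 360 458 513 561 638 670 668 663 608 456 284 205 188
 219 344 518 618 631 599 557 531 522 520 522 523]
224 [290 296 302 303 304 358 465 542 622 666 674 674 673 672 644 579 526 499
 509 543 561 557 537 529 522 519 523 524 522 528]
226 [374 318 301 299 303 367 465 558 640 671 672 668 667 670 666 650 628 590
 559 537 518 524 520 521 524 522 522 521 523 525]
```

Run:
```python
from h import *
import pickle
im=pickle.load(open('top0.pkl','rb'));c=im['color'].astype(float).sum(2)
for a,b in((244,252),(288,296)):
  p=c[:,a:b].mean(1)
  for v in range(206,232): print(a,v,p[v].round(),(onz(im,(a+b-1)/2,v,.0085)*1e3).round(1)[:2])
```

```text
244 206 292.0 [500.3  43.8]
244 207 294.0 [497.8  43.7]
244 208 329.0 [495.3  43.6]
244 209 393.0 [492.8  43.5]
244 210 416.0 [490.3  43.5]
244 211 451.0 [487.8  43.4]
244 212 484.0 [485.3  43.3]
244 213 485.0 [482.8  43.2]
244 214 475.0 [480.3  43.2]
244 215 462.0 [477.9  43.1]
244 216 484.0 [475.4  43. ]
244 217 488.0 [472.9  43. ]
244 218 487.0 [470.4  42.9]
244 219 487.0 [468.   42.8]
244 220 486.0 [465.5  42.7]
244 221 484.0 [463.   42.7]
244 222 483.0 [460.6  42.6]
244 223 482.0 [458.1  42.5]
244 224 464.0 [455.7  42.5]
244 225 431.0 [453.2  42.4]
244 226 448.0 [450.7  42.3]
244 227 454.0 [448.3  42.2]
244 228 453.0 [445.8  42.2]
244 229 454.0 [443.4  42.1]
244 230 454.0 [440.9  42. ]
244 231 454.0 [438.5  42. ]
288 206 294.0 [503.3 -65.6]
288 207 332.0 [500.8 -65.6]
288 208 387.0 [498.3 -65.6]
288 209 395.0 [495.8 -65.7]
288 210 432.0 [493.3 -65.7]
288 211 481.0 [490.8 -65.7]
288 212 473.0 [488.3 -65.7]
288 213 452.0 [485.8 -65.7]
288 214 448.0 [483.3 -65.8]
288 215 433.0 [480.8 -65.8]
288 216 482.0 [478.4 -65.8]
288 217 488.0 [475.9 -65.8]
288 218 487.0 [473.4 -65.8]
288 219 488.0 [470.9 -65.9]
288 220 486.0 [468.4 -65.9]
288 221 474.0 [466.  -65.9]
288 222 458.0 [463.5 -65.9]
288 223 463.0 [461. -66.]
288 224 459.0 [458.6 -66. ]
288 225 476.0 [456.1 -66. ]
288 226 455.0 [453.6 -66. ]
288 227 452.0 [451.2 -66. ]
288 228 454.0 [448.7 -66.1]
288 229 453.0 [446.3 -66.1]
288 230 453.0 [443.8 -66.1]
288 231 457.0 [441.4 -66.1]
```

>>> {"method": "drive_tool", "body": {"commands": "-0.001 0.001 -0.01 0;0 0 -0.01 0;0 0 -0.01 0;0 0 -0.01 0"}}

```text
t: 2.4
eef_pos: [0.4961, 0.0448, 0.0412]
ee_rot: [0.508, -0.508, 0.492, -0.492]
force: [-0.2, 0.6, 1.8]
width: 0.0501
```

>>> {"method": "drive_tool", "body": {"commands": "0 0 -0.01 0;0 0 -0.008 0;0 0 -0.006 0;0 0 0 0"}}

```text
t: 2.8
eef_pos: [0.4962, 0.0449, 0.0172]
ee_rot: [-0.508, 0.508, -0.492, 0.492]
force: [0.7, 0.1, 1.9]
width: 0.05
```

```bash
python3 look.py 2
```

```text
[0.4962 0.0449 0.0172] jaw ang 1.77 [0.68 0.11 1.92] 0.050023544282475955 tilt [-4.e-04 -0.e+00 -1.e+00]
```

View pics/side2.png

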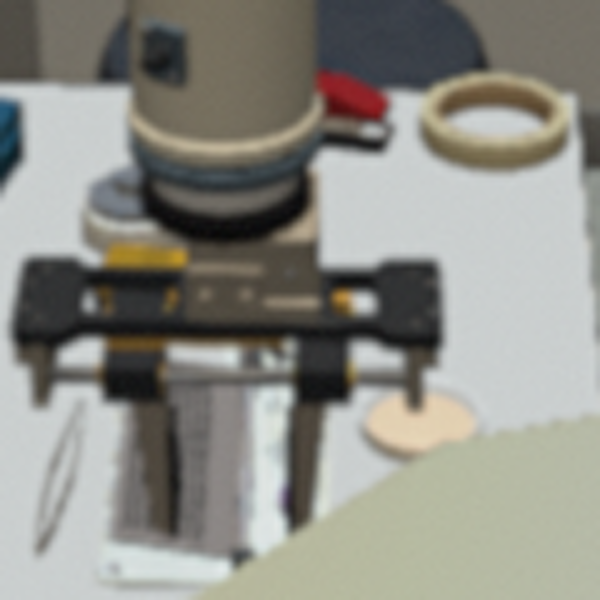

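>>> {"method": "drive_tool", "body": {"commands": "-0.0015 0 -0.004 0;0 0 -0.0015 0;0 0 0 0;0 0 0 0"}}

```text
t: 3.3
eef_pos: [0.495, 0.0449, 0.0125]
ee_rot: [0.508, -0.507, 0.492, -0.492]
force: [1.5, -0.5, 2.6]
width: 0.05
```

>>> {"method": "drive_tool", "body": {"commands": "0 0 -0.0015 0;0 0 -0.001 0;0 0 0 0;0 0 0 0"}}

```text
t: 3.7
eef_pos: [0.495, 0.0449, 0.0101]
ee_rot: [0.508, -0.507, 0.492, -0.492]
force: [1.4, 0.1, 6.0]
width: 0.0503
```

>>> {"method": "drive_tool", "body": {"commands": "0.0001 -0.003 0 0;0.0001 -0.003 0 0;0.0001 -0.003 0 0;0.0001 -0.003 0 0;0 -0.003 0 0"}}

```text
t: 4.2
eef_pos: [0.4949, 0.0305, 0.0101]
ee_rot: [0.508, -0.507, 0.493, -0.492]
force: [-0.8, 6.8, 7.4]
width: 0.05
```

>>> {"method": "drive_tool", "body": {"commands": "0.0001 -0.003 0 0;0.0001 -0.003 0 0;0.0001 -0.003 0 0;0.0001 -0.003 0 0;0 -0.003 0 0"}}

```text
t: 4.7
eef_pos: [0.4953, 0.0156, 0.0101]
ee_rot: [0.508, -0.507, 0.493, -0.492]
force: [0.1, 7.3, 8.6]
width: 0.0502
```

```bash
python3 look.py 3
```

```text
[0.4953 0.0156 0.0101] jaw ang 1.75 [0.11 7.31 8.6 ] 0.0502155820303603 tilt [-3.e-04  1.e-03 -1.e+00]
```

View pics/side3.png

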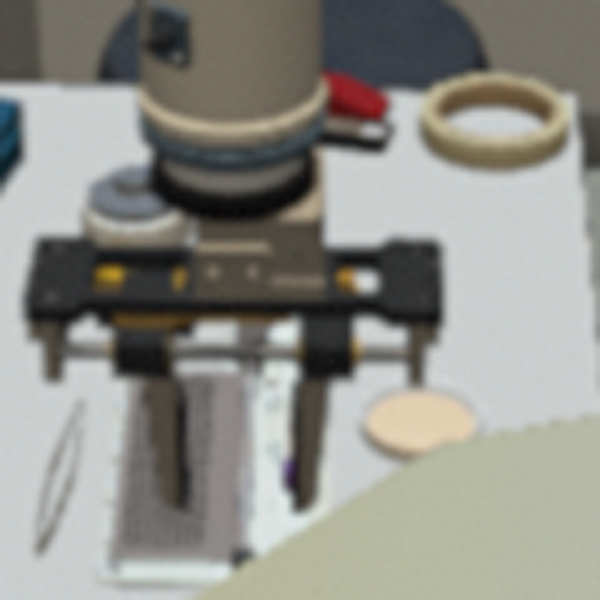

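View pics/top3.png

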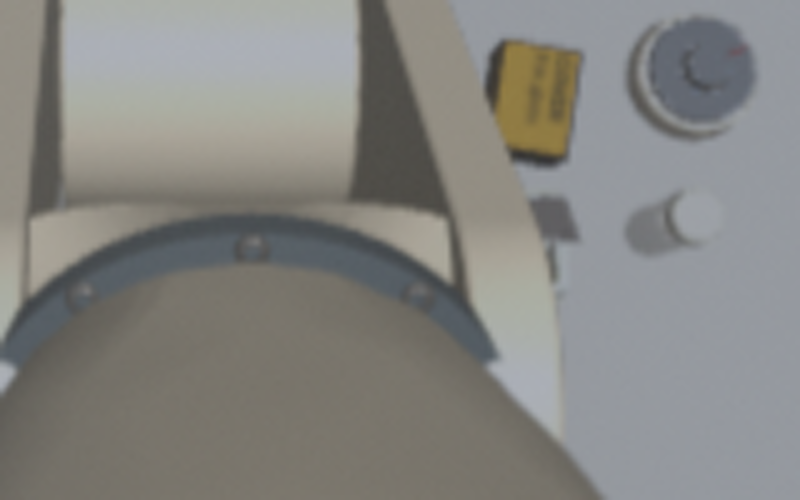

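>>> {"method": "drive_tool", "body": {"commands": "0.0001 -0.003 0.0003 0;0.0001 -0.003 0.0002 0;0.0001 -0.003 0 0;0.0001 -0.003 0 0;0 -0.003 0 0"}}

```text
t: 5.3
eef_pos: [0.4953, 0.0001, 0.0103]
ee_rot: [-0.507, 0.508, -0.493, 0.492]
force: [-0.5, 4.1, 5.3]
width: 0.05
```

>>> {"method": "drive_tool", "body": {"commands": "0.0001 -0.003 0 0;0.0001 -0.003 0 0;0.0001 -0.003 0 0;0.0001 -0.003 0 0;0 -0.003 0 0"}}

```text
t: 5.8
eef_pos: [0.4958, -0.0149, 0.0103]
ee_rot: [-0.508, 0.508, -0.493, 0.492]
force: [-0.2, 4.8, 5.3]
width: 0.0496
```

```bash
python3 look.py 4
```

```text
[ 0.4958 -0.0149  0.0103] jaw ang 1.75 [-0.17  4.83  5.28] 0.04962813970350036 tilt [-9.e-04  5.e-04 -1.e+00]
```

View pics/side4.png

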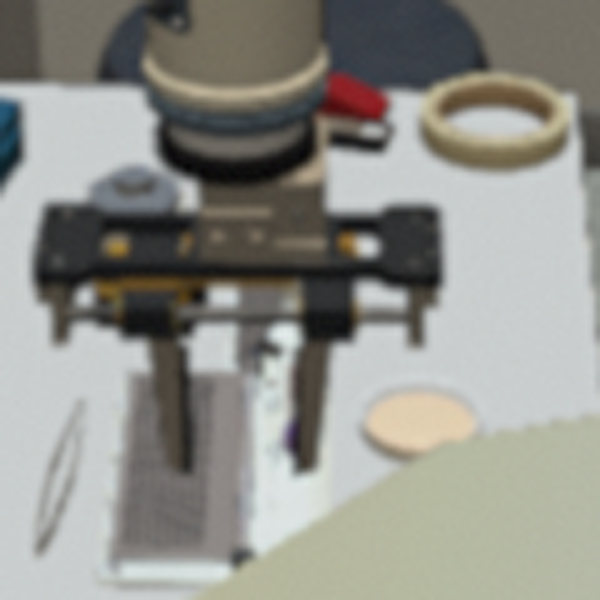

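>>> {"method": "drive_tool", "body": {"commands": "0.0003 -0.003 0 0;0.0003 -0.003 0 0;0.0002 -0.003 0 0;0.0001 -0.003 0 0;0 -0.003 0 0"}}

```text
t: 6.4
eef_pos: [0.4966, -0.0298, 0.0103]
ee_rot: [-0.507, 0.508, -0.493, 0.492]
force: [-0.4, 5.3, 6.5]
width: 0.05
```

>>> {"method": "drive_tool", "body": {"commands": "0.0001 -0.003 0 0;0.0001 -0.003 0 0;0.0001 -0.003 0 0;0.0001 -0.003 0 0;0 -0.003 0 0"}}

```text
t: 6.9
eef_pos: [0.497, -0.0448, 0.0103]
ee_rot: [-0.508, 0.508, -0.493, 0.492]
force: [0.4, 5.2, 6.5]
width: 0.05
```

>>> {"method": "drive_tool", "body": {"commands": "0.0001 -0.003 0 0;0.0001 -0.003 0 0;0.0001 -0.003 0 0;0.0001 -0.003 0 0;0 -0.003 0 0"}}

```text
t: 7.4
eef_pos: [0.4974, -0.0597, 0.0103]
ee_rot: [-0.508, 0.508, -0.493, 0.492]
force: [1.0, 8.4, 7.1]
width: 0.0503
```

```bash
python3 look.py 5
```

```text
[ 0.4974 -0.0597  0.0103] jaw ang 1.75 [1.02 8.37 7.07] 0.05027870390987812 tilt [-1.e-03  8.e-04 -1.e+00]
```

View pics/side5.png

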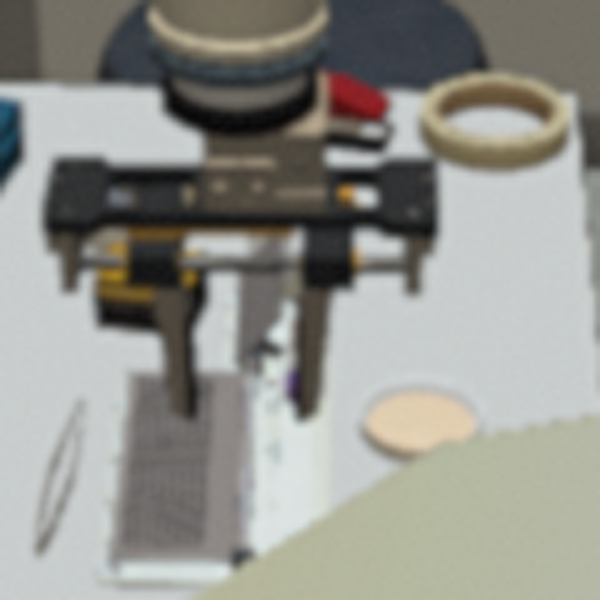

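>>> {"method": "drive_tool", "body": {"commands": "0.0001 -0.002 0 0;0 -0.002 0 0;0 0 0 0"}}

```text
t: 7.8
eef_pos: [0.4975, -0.0639, 0.0103]
ee_rot: [-0.508, 0.508, -0.493, 0.492]
force: [-0.6, 3.5, 6.7]
width: 0.0499
```

>>> {"method": "drive_tool", "body": {"commands": "0.0001 -0.002 0 0;0.0001 -0.002 0 0;0 -0.002 0 0;0.0001 -0.002 0 0"}}

```text
t: 8.2
eef_pos: [0.4977, -0.0716, 0.0103]
ee_rot: [-0.507, 0.508, -0.493, 0.492]
force: [-0.4, 6.2, 7.9]
width: 0.0506
```

>>> {"method": "drive_tool", "body": {"commands": "0.0001 -0.002 0 0;0 -0.002 0 0;0 0 0 0"}}

```text
t: 8.5
eef_pos: [0.4978, -0.0758, 0.0103]
ee_rot: [-0.507, 0.508, -0.493, 0.492]
force: [-1.1, 4.6, 7.1]
width: 0.0504
```

```bash
python3 look.py 6
```

```text
[ 0.4978 -0.0758  0.0103] jaw ang 1.74 [-1.14  4.57  7.13] 0.05040195385031071 tilt [-1.1e-03  7.0e-04 -1.0e+00]
```

View pics/side6.png

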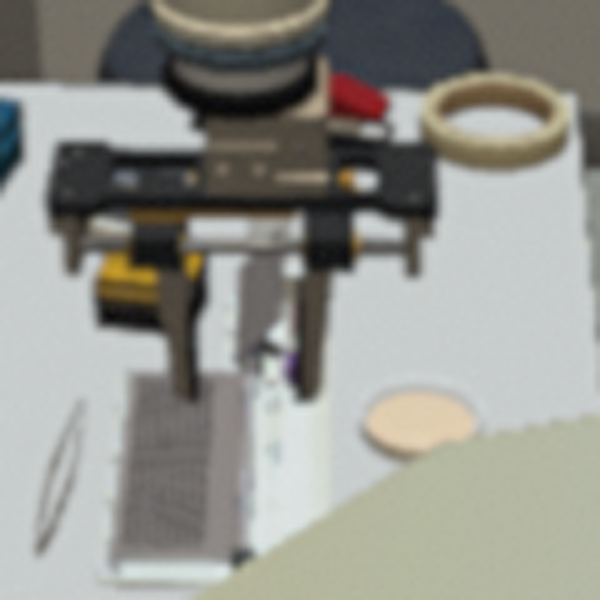

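View pics/top6.png

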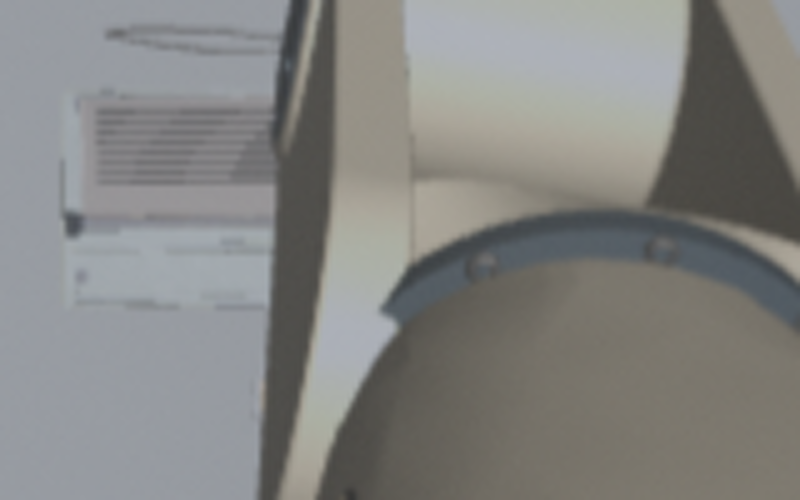

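>>> {"method": "drive_tool", "body": {"commands": "0.0001 -0.0015 0 0;0 -0.0015 0 0;0 0 0 0"}}

```text
t: 8.9
eef_pos: [0.4979, -0.0777, 0.0103]
ee_rot: [0.507, -0.507, 0.494, -0.492]
force: [0.4, 13.3, 8.4]
width: 0.0497
```

>>> {"method": "drive_tool", "body": {"commands": "0.0001 -0.001 0 0;0 -0.001 0 0;0 0 0 0"}}

```text
t: 9.2
eef_pos: [0.4978, -0.0782, 0.0103]
ee_rot: [0.507, -0.506, 0.495, -0.492]
force: [1.7, 23.5, 8.8]
width: 0.0501
```

```bash
python3 -c "
from h import *
s=robot.state();print(s['eef_pos'],s['force'],s['torque'])"; python3 look.py 7
```

```text
[ 0.49784616 -0.07823469  0.01028523] [ 1.6545056  23.53957071  8.84027624] [ 4.22568805 -0.45718882 -0.60610068]
[ 0.4978 -0.0782  0.0103] jaw ang 1.54 [ 1.65 23.54  8.84] 0.05012308945339166 tilt [-0.0016  0.0045 -1.    ]
```

>>> {"method": "drive_tool", "body": {"commands": "0 0.003 0 0;0 0.005 0 0;0 0.005 0 0;0 0.005 0 0;0 0.005 0 0"}}

```text
t: 9.8
eef_pos: [0.4984, -0.0586, 0.0103]
ee_rot: [-0.507, 0.508, -0.492, 0.492]
force: [0.6, -4.6, 5.5]
width: 0.0501
```

>>> {"method": "drive_tool", "body": {"commands": "0 0.005 0 0;0 0.005 0 0;0 0.005 0 0;0 0.005 0 0;0 0 0 0"}}

```text
t: 10.3
eef_pos: [0.4984, -0.0382, 0.0103]
ee_rot: [-0.507, 0.508, -0.492, 0.492]
force: [0.5, 0.1, 5.4]
width: 0.0502
```

```bash
python3 -c "
from h import *
s=robot.state();print(s['eef_pos'],s['force'],s['torque'])"; python3 look.py 8
python3 - <<'E'
import pickle,cv2
for t in '78':
    c=pickle.load(open(f'side{t}.pkl','rb'))['color'][:,:,::-1]
    cv2.imwrite(f'pics/z{t}.png',cv2.resize(c[155:215,240:300],(600,600),interpolation=cv2.INTER_CUBIC))
E
```

```text
[ 0.49836747 -0.03822201  0.01031077] [0.54445397 0.08673436 5.36659793] [ 4.13277900e-02 -3.10837957e-01 -1.07048274e-04]
[ 0.4984 -0.0382  0.0103] jaw ang 1.78 [0.54 0.09 5.37] 0.05017492788159176 tilt [-5.e-04 -4.e-04 -1.e+00]
```

View pics/z7.png

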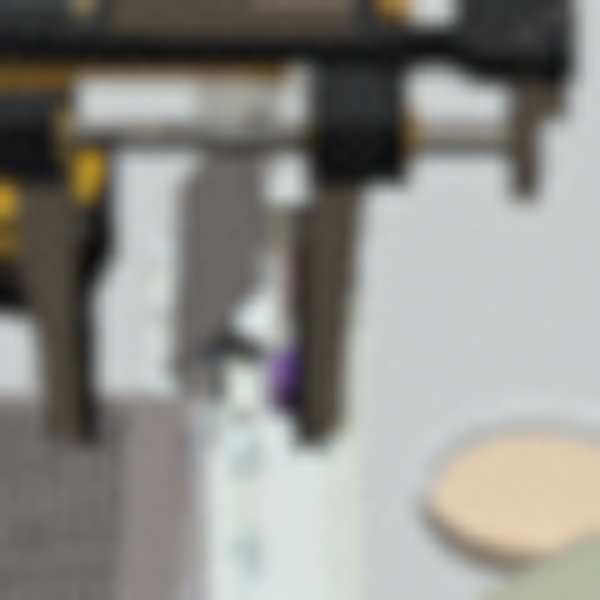

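View pics/z8.png

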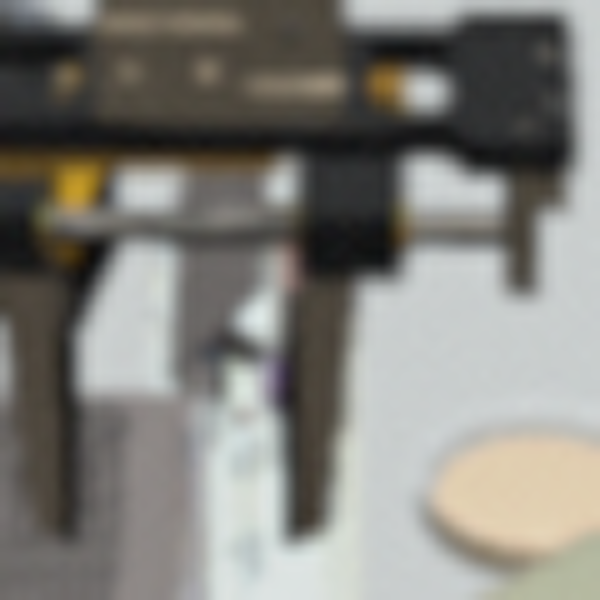

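>>> {"method": "drive_tool", "body": {"commands": "-0.004 0 0 0;-0.004 0 0 0;-0.003 0 0 0;0 0 0 0"}}

```text
t: 10.8
eef_pos: [0.4873, -0.0382, 0.0104]
ee_rot: [-0.508, 0.508, -0.492, 0.492]
force: [1.5, -0.7, 5.0]
width: 0.0501
```

```bash
python3 look.py 9
python3 - <<'E'
import pickle,cv2
for t in '9':
    c=pickle.load(open(f'side{t}.pkl','rb'))['color'][:,:,::-1]
    cv2.imwrite(f'pics/z{t}.png',cv2.resize(c[155:215,240:300],(600,600),interpolation=cv2.INTER_CUBIC))
E
```

```text
[ 0.4873 -0.0382  0.0104] jaw ang 1.76 [ 1.52 -0.67  4.97] 0.050130381496524226 tilt [ 0.e+00 -1.e-04 -1.e+00]
```

View pics/z9.png

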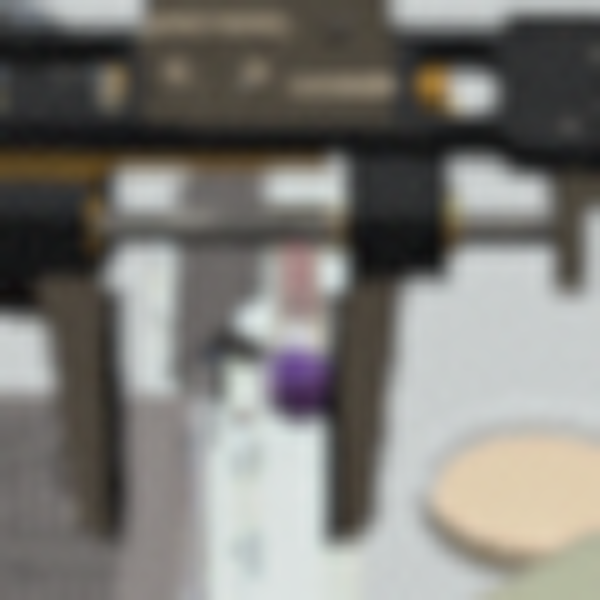

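Run:
```python
from h import *
import pickle
for t,r0,r1,c0,c1 in (('0',205,240,255,285),('9',180,205,262,280)):
    im=pickle.load(open(f'side{t}.pkl','rb'));h=cv2.cvtColor(im['color'],cv2.COLOR_RGB2HSV)
    m=((h[:,:,0]>115)&(h[:,:,0]<155)&(h[:,:,1]>60));mm=np.zeros_like(m);mm[r0:r1,c0:c1]=m[r0:r1,c0:c1]
    v,u=np.nonzero(mm);print(t,u.min(),u.max(),v.min(),v.max())
    uc=(u.min()+u.max())/2
    print('bottom',onz(im,uc,v.max()+.5,.003)*1e3,'top back edge',onz(im,uc,v.min()-.5,.019)*1e3)
    print(im['color'][v.max()-3:v.max()+4,int(uc)])
im=pickle.load(open('side9.pkl','rb'))
# crop z9 features: hinge block/lip region
f=lambda x,y,z:(onz(im,240+(x+.5)/10-.5,155+(y+.5)/10-.5,z)*1e3).round(1)
print('lip?',f(228,385,.012),f(240,345,.017),f(190,395,.012),'pedal/flap front',f(195,395,.010))
for y in(-85,-87,-90,-93,-96):
  for z in(.003,.0085,.019): 
    u,v=proj(im,[.472,y/1e3,z]);print(y,z,round((u-240+.5)*10),round((v-155+.5)*10))
```

```text
0 267 271 216 222
bottom [468.43596235  15.66490647   3.        ] top back edge [468.77548911   8.55599985  19.        ]
[[ 97  67 130]
 [ 75  50  95]
 [ 62  38  73]
 [ 64  45  74]
 [102  94 110]
 [159 161 168]
 [197 204 201]]
9 267 272 190 195
bottom [472.96134095 -99.55151505   3.        ] top back edge [ 473.17496879 -104.12075764   19.        ]
[[ 97  67 131]
 [ 83  57 106]
 [ 68  44  81]
 [ 67  50  77]
 [103  96 111]
 [162 165 170]
 [205 215 213]]
lip? [491.6 -97.   12. ] [ 489.1 -108.4   17. ] [501.2 -91.9  12. ] pedal/flap front [500.2 -94.8  10. ]
-85 0.003 301 442
-85 0.0085 301 425
-85 0.019 301 391
-87 0.003 301 437
-87 0.0085 301 420
-87 0.019 301 387
-90 0.003 302 431
-90 0.0085 302 414
-90 0.019 302 381
-93 0.003 302 424
-93 0.0085 302 407
-93 0.019 302 374
-96 0.003 303 418
-96 0.0085 303 401
-96 0.019 303 368
```

>>> {"method": "drive_tool", "body": {"commands": "0.004 0 0 0;0.004 0 0 0;0.0031 0 0 0;0.0001 -0.003 0 0;0.0001 -0.003 0 0"}}

```text
t: 11.4
eef_pos: [0.4907, -0.0416, 0.0101]
ee_rot: [-0.505, 0.51, -0.497, 0.488]
force: [-15.5, 14.9, 29.9]
width: 0.05
```

>>> {"method": "drive_tool", "body": {"commands": "0.0001 -0.004 0 0;0.0001 -0.004 0 0;0.0001 -0.004 0 0;0.0001 -0.004 0 0;0.0001 -0.004 0 0"}}

```text
t: 11.9
eef_pos: [0.4981, -0.0632, 0.0103]
ee_rot: [-0.507, 0.508, -0.493, 0.491]
force: [-0.8, 7.0, 9.9]
width: 0.0501
```

>>> {"method": "drive_tool", "body": {"commands": "0.0001 -0.003 0 0;0.0001 -0.003 0 0;0.0001 -0.003 0 0;0 0 0 0"}}

```text
t: 12.3
eef_pos: [0.4985, -0.0725, 0.0103]
ee_rot: [-0.507, 0.508, -0.493, 0.491]
force: [-0.6, 4.5, 10.2]
width: 0.0503
```

>>> {"method": "drive_tool", "body": {"commands": "0.0006 -0.001 0.0003 0;0 -0.001 0 0;0 -0.001 0 0;0 0 0 0"}}

```text
t: 12.7
eef_pos: [0.4989, -0.0754, 0.0104]
ee_rot: [-0.507, 0.508, -0.493, 0.491]
force: [-0.5, 4.2, 7.3]
width: 0.0501
```

>>> {"method": "drive_tool", "body": {"commands": "0 -0.001 0 0;0 -0.001 0 0;0 0 0 0"}}

```text
t: 13.0
eef_pos: [0.4989, -0.0772, 0.0104]
ee_rot: [-0.507, 0.508, -0.493, 0.491]
force: [-0.4, 5.2, 6.1]
width: 0.0497
```

>>> {"method": "drive_tool", "body": {"commands": "0.0002 -0.001 0 0;0 0 0 0"}}

```text
t: 13.2
eef_pos: [0.4989, -0.0776, 0.0103]
ee_rot: [-0.507, 0.507, -0.494, 0.491]
force: [-0.3, 10.8, 6.5]
width: 0.0504
```

>>> {"method": "drive_tool", "body": {"commands": "0 -0.001 0 0;0 0 0 0"}}

```text
t: 13.4
eef_pos: [0.4989, -0.078, 0.0103]
ee_rot: [0.507, -0.507, 0.494, -0.491]
force: [-0.6, 14.9, 7.8]
width: 0.0498
```

>>> {"method": "drive_tool", "body": {"commands": "0 0.006 0 0;0 0.008 0 0;0 0.006 0.0003 0;-0.005 0 0 0;-0.006 0 0 0"}}

```text
t: 13.9
eef_pos: [0.49, -0.0599, 0.0111]
ee_rot: [0.508, -0.507, 0.492, -0.492]
force: [2.7, 0.7, 4.1]
width: 0.05
```

>>> {"method": "drive_tool", "body": {"commands": "0 -0.002 0 0;0 -0.002 0 0;0 0 0 0"}}

```text
t: 14.2
eef_pos: [0.4885, -0.0642, 0.0108]
ee_rot: [-0.507, 0.508, -0.493, 0.492]
force: [-1.9, 2.3, 4.4]
width: 0.0502
```

>>> {"method": "drive_tool", "body": {"commands": "0 -0.002 0 0;0 -0.002 0 0;0 0 0 0"}}

```text
t: 14.5
eef_pos: [0.4893, -0.0684, 0.0109]
ee_rot: [-0.507, 0.508, -0.492, 0.492]
force: [-0.9, 1.6, 4.4]
width: 0.0501
```

>>> {"method": "drive_tool", "body": {"commands": "0 -0.001 0 0;0 -0.001 0 0;0 0 0 0"}}

```text
t: 14.8
eef_pos: [0.4896, -0.0702, 0.011]
ee_rot: [0.508, -0.508, 0.492, -0.492]
force: [-0.3, 2.6, 4.2]
width: 0.0496
```

>>> {"method": "drive_tool", "body": {"commands": "0 -0.001 0 0;0 -0.001 0 0;0 0 0 0"}}

```text
t: 15.1
eef_pos: [0.4897, -0.0723, 0.011]
ee_rot: [0.508, -0.508, 0.492, -0.492]
force: [-0.2, 2.1, 5.1]
width: 0.0499
```

>>> {"method": "drive_tool", "body": {"commands": "0 -0.001 0 0;0 -0.001 0 0;0 0 0 0"}}

```text
t: 15.4
eef_pos: [0.4896, -0.0743, 0.011]
ee_rot: [0.508, -0.508, 0.492, -0.492]
force: [0.3, 2.5, 5.3]
width: 0.0501
```

>>> {"method": "drive_tool", "body": {"commands": "0 -0.001 0 0;0 -0.001 0 0;0 0 0 0"}}

```text
t: 15.7
eef_pos: [0.4896, -0.0763, 0.011]
ee_rot: [-0.508, 0.508, -0.492, 0.492]
force: [0.5, 2.8, 3.8]
width: 0.05
```

>>> {"method": "drive_tool", "body": {"commands": "0 -0.001 0 0;0 -0.001 0 0;0 0 0 0"}}

```text
t: 16.0
eef_pos: [0.4895, -0.0771, 0.011]
ee_rot: [0.508, -0.507, 0.493, -0.492]
force: [1.4, 12.0, 6.0]
width: 0.0501
```

>>> {"method": "drive_tool", "body": {"commands": "0 0.005 0 0;0 0.008 0.001 0;0.003 0 0.001 0;0.003 0 0 0;0.003 0 0 0"}}

```text
t: 16.5
eef_pos: [0.498, -0.065, 0.0127]
ee_rot: [-0.507, 0.508, -0.493, 0.492]
force: [-3.4, -0.2, 4.2]
width: 0.0501
```

>>> {"method": "drive_tool", "body": {"commands": "0.0015 0 -0.001 0;0 0 -0.001 0;0 0 0 0"}}

```text
t: 16.8
eef_pos: [0.5003, -0.0652, 0.0108]
ee_rot: [0.508, -0.508, 0.492, -0.492]
force: [-1.7, 0.6, 3.5]
width: 0.05
```

```bash
python3 look.py 10
python3 - <<'E'
import pickle,cv2
from h import *
for t in ['10']:
    im=pickle.load(open(f'side{t}.pkl','rb'));c=im['color'][:,:,::-1]
    cv2.imwrite(f'pics/z{t}.png',cv2.resize(c[155:215,240:300],(600,600),interpolation=cv2.INTER_CUBIC))
E
```

```text
[ 0.5003 -0.0652  0.0108] jaw ang 1.76 [-1.66  0.57  3.47] 0.050044639381457326 tilt [ 5.e-04  0.e+00 -1.e+00]
```

View pics/z10.png

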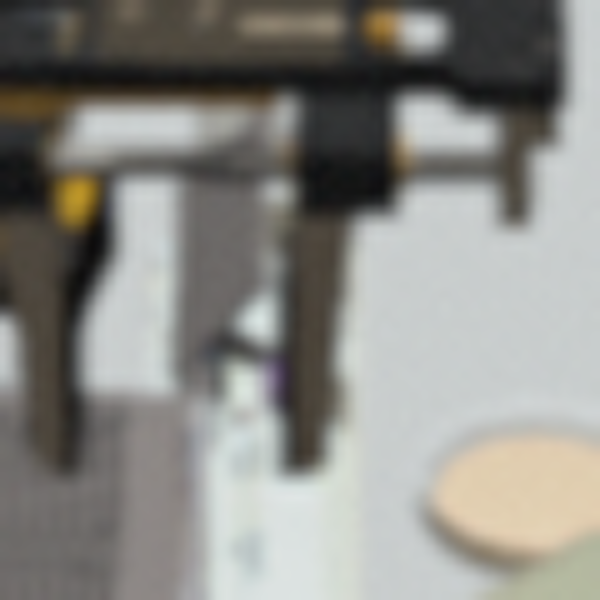

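>>> {"method": "drive_tool", "body": {"commands": "0 -0.003 -0.0005 0;0.0001 -0.003 0 0;0.0001 -0.002 0 0;0 -0.001 0 0;0 0 0 0"}}

```text
t: 17.4
eef_pos: [0.5005, -0.0744, 0.0105]
ee_rot: [0.508, -0.507, 0.492, -0.492]
force: [0.2, 0.0, 3.4]
width: 0.0503
```

>>> {"method": "drive_tool", "body": {"commands": "0 -0.001 0 0;0 -0.001 0 0;0 0 0 0"}}

```text
t: 17.7
eef_pos: [0.5003, -0.0762, 0.0105]
ee_rot: [0.508, -0.508, 0.492, -0.492]
force: [0.1, 1.7, 3.1]
width: 0.0501
```

>>> {"method": "drive_tool", "body": {"commands": "0 -0.001 0 0;0 -0.001 0 0;0 0 0 0"}}

```text
t: 18.0
eef_pos: [0.5002, -0.0777, 0.0104]
ee_rot: [0.508, -0.507, 0.493, -0.492]
force: [1.1, 6.1, 3.9]
width: 0.0503
```

>>> {"method": "drive_tool", "body": {"commands": "0 -0.001 0 0;0 0 0 0"}}

```text
t: 18.2
eef_pos: [0.5001, -0.0782, 0.0104]
ee_rot: [0.508, -0.507, 0.493, -0.492]
force: [0.9, 9.4, 4.1]
width: 0.0503
```

>>> {"method": "drive_tool", "body": {"commands": "0 -0.001 0 0;0 0 0 0"}}

```text
t: 18.4
eef_pos: [0.5012, -0.0801, 0.0107]
ee_rot: [0.508, -0.507, 0.492, -0.493]
force: [3.2, 4.0, 2.7]
width: 0.0498
```

```bash
python3 look.py 11
python3 - <<'E'
from h import *
print(robot.state()['torque'])
import pickle
im=pickle.load(open(f'side11.pkl','rb'));c=im['color'][:,:,::-1]
cv2.imwrite(f'pics/z11.png',cv2.resize(c[155:215,240:300],(600,600),interpolation=cv2.INTER_CUBIC))
E
```

```text
[ 0.5012 -0.0801  0.0107] jaw ang 1.77 [3.24 3.97 2.7 ] 0.049796791486804035 tilt [ 1.7e-03 -2.0e-04 -1.0e+00]
[ 0.80081245 -0.79205755  0.05416242]
```

View pics/z11.png

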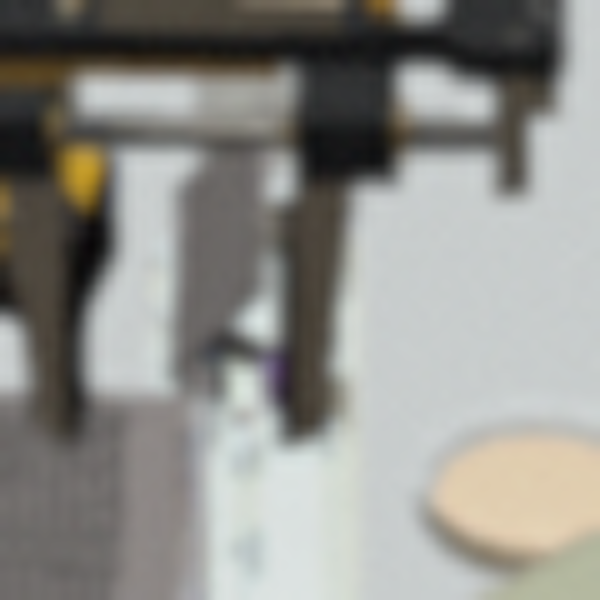

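>>> {"method": "drive_tool", "body": {"commands": "0.0008 -0.001 -0.0003 0;0 -0.001 0 0;0 0 0 0"}}

```text
t: 18.8
eef_pos: [0.5014, -0.082, 0.0103]
ee_rot: [0.508, -0.507, 0.492, -0.492]
force: [1.9, 4.2, 4.2]
width: 0.0502
```

>>> {"method": "drive_tool", "body": {"commands": "0 -0.001 0 0;0 -0.001 0 0;0 0 0 0"}}

```text
t: 19.1
eef_pos: [0.5015, -0.0841, 0.0103]
ee_rot: [0.508, -0.507, 0.492, -0.492]
force: [2.4, 4.3, 3.6]
width: 0.05
```

>>> {"method": "drive_tool", "body": {"commands": "0.0003 -0.001 0 0;0 -0.001 0 0;0 0 0 0"}}

```text
t: 19.4
eef_pos: [0.5016, -0.0854, 0.0103]
ee_rot: [0.508, -0.507, 0.493, -0.492]
force: [2.4, 9.8, 6.3]
width: 0.0501
```

>>> {"method": "drive_tool", "body": {"commands": "0 -0.001 0 0;0 0 0 0"}}

```text
t: 19.6
eef_pos: [0.5016, -0.0857, 0.0103]
ee_rot: [0.508, -0.506, 0.493, -0.492]
force: [2.5, 15.3, 6.6]
width: 0.0502
```

>>> {"method": "drive_tool", "body": {"commands": "0 -0.001 0 0;0 0 0 0"}}

```text
t: 19.8
eef_pos: [0.5016, -0.086, 0.0103]
ee_rot: [0.508, -0.506, 0.494, -0.492]
force: [4.0, 20.8, 6.6]
width: 0.05
```

>>> {"method": "drive_tool", "body": {"commands": "0.0001 0.004 0 0;0 0.004 0 0;0 0.004 0 0;0 0.004 0 0;0 0.004 0 0"}}

```text
t: 20.3
eef_pos: [0.5015, -0.0688, 0.0103]
ee_rot: [-0.507, 0.508, -0.492, 0.493]
force: [0.2, -4.1, 4.3]
width: 0.0503
```

>>> {"method": "drive_tool", "body": {"commands": "0 0.006 0 0;0 0.006 0 0;0 0.006 0 0;0 0.006 0 0;0 0.004 0 0"}}

```text
t: 20.8
eef_pos: [0.5014, -0.0406, 0.0103]
ee_rot: [-0.507, 0.508, -0.492, 0.492]
force: [0.6, -4.1, 6.5]
width: 0.0501
```

>>> {"method": "drive_tool", "body": {"commands": "-0.004 0 0 0;-0.004 0 0 0;-0.004 0 0 0;-0.001 0 0 0;0 0 0 0"}}

```text
t: 21.3
eef_pos: [0.4885, -0.0403, 0.0103]
ee_rot: [0.508, -0.508, 0.492, -0.492]
force: [3.0, -0.6, 4.4]
width: 0.0502
```

```bash
python3 look.py 12
python3 - <<'E'
from h import *
import pickle
im=pickle.load(open(f'side12.pkl','rb'));c=im['color'][:,:,::-1]
cv2.imwrite(f'pics/z12.png',cv2.resize(c[155:215,240:300],(600,600),interpolation=cv2.INTER_CUBIC))
for t in('9','12'):
    im=pickle.load(open(f'side{t}.pkl','rb'));h=cv2.cvtColor(im['color'],cv2.COLOR_RGB2HSV)
    m=((h[:,:,0]>115)&(h[:,:,0]<155)&(h[:,:,1]>60));mm=np.zeros_like(m);mm[175:205,262:280]=m[175:205,262:280]
    v,u=np.nonzero(mm);print(t,u.min(),u.max(),v.min(),v.max());uc=(u.min()+u.max())/2
    print(onz(im,uc,v.max()+.5,.003)*1e3,onz(im,uc,v.min()-.5,.019)*1e3)
    print(im['color'][184:200,round(uc)].tolist())
E
```

```text
[ 0.4885 -0.0403  0.0103] jaw ang 1.76 [ 2.96 -0.55  4.4 ] 0.050229059366781764 tilt [ 5.e-04 -1.e-04 -1.e+00]
9 267 272 190 195
[472.96134095 -99.55151505   3.        ] [ 473.17496879 -104.12075764   19.        ]
[[158, 134, 132], [153, 132, 130], [163, 150, 146], [186, 182, 178], [203, 202, 204], [185, 179, 194], [143, 124, 166], [115, 85, 149], [101, 73, 133], [85, 59, 105], [68, 43, 81], [68, 47, 77], [102, 96, 111], [160, 163, 168], [206, 215, 215], [219, 228, 226]]
12 267 272 189 194
[ 473.19186548 -104.17999583    3.        ] [ 473.40867188 -108.81518192   19.        ]
[[154, 137, 134], [174, 166, 163], [205, 204, 201], [202, 202, 206], [161, 150, 179], [122, 96, 156], [105, 76, 142], [92, 65, 119], [75, 48, 89], [65, 43, 75], [82, 70, 90], [138, 139, 145], [197, 206, 204], [218, 230, 227], [219, 228, 226], [219, 227, 226]]
```

View pics/z12.png

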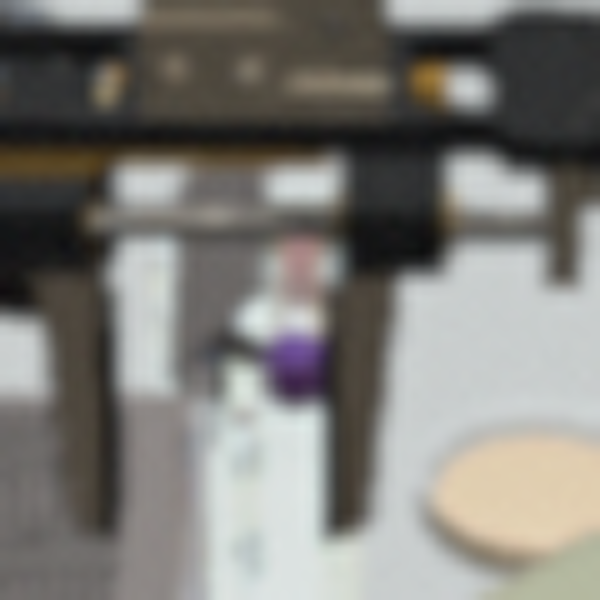

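>>> {"method": "drive_tool", "body": {"commands": "0 0 0.008 0;0 0 0.008 0;0 0 0.01 0;0 0 0.01 0;0 0 0.01 0"}}

```text
t: 21.9
eef_pos: [0.4885, -0.0401, 0.0571]
ee_rot: [0.508, -0.508, 0.492, -0.492]
force: [-0.2, -0.4, -0.3]
width: 0.0499
```

>>> {"method": "drive_tool", "body": {"commands": "0 0.01 0.02 0;0 0.02 0.03 0;0 0.03 0.04 0;0 0.03 0.04 0;0 0.03 0.03 0"}}

```text
t: 22.4
eef_pos: [0.4889, 0.0811, 0.2195]
ee_rot: [0.508, -0.507, 0.492, -0.493]
force: [-0.1, 1.0, 0.7]
width: 0.0501
```

>>> {"method": "drive_tool", "body": {"commands": "-0.01 0.045 0 0;-0.01 0.045 0 0;-0.01 0.045 0 0;-0.01 0.045 0 0;0 0 0 0"}}

```text
t: 22.9
eef_pos: [0.4473, 0.2645, 0.2171]
ee_rot: [0.509, -0.508, 0.492, -0.491]
force: [0.0, -0.4, -0.7]
width: 0.0501
```

```bash
python3 look.py 13
```

```text
[0.4473 0.2645 0.2171] jaw ang 2.0 [ 0.03 -0.39 -0.71] 0.050058476917587996 tilt [ 8.0e-04  2.2e-03 -1.0e+00]
```

View pics/side13.png

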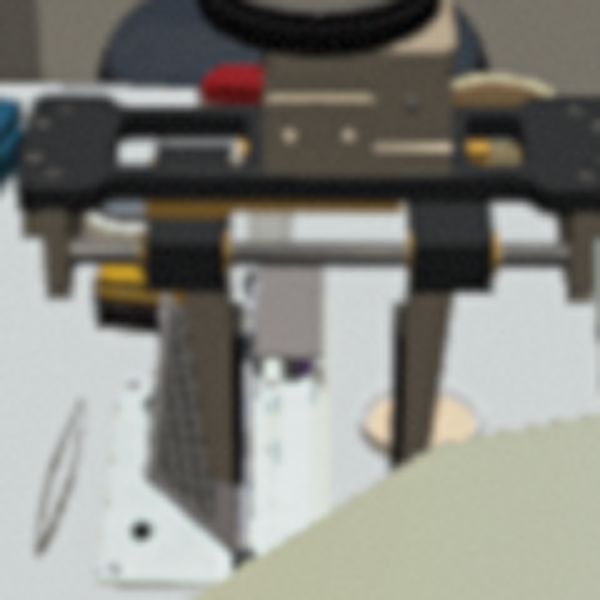

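View pics/top13.png

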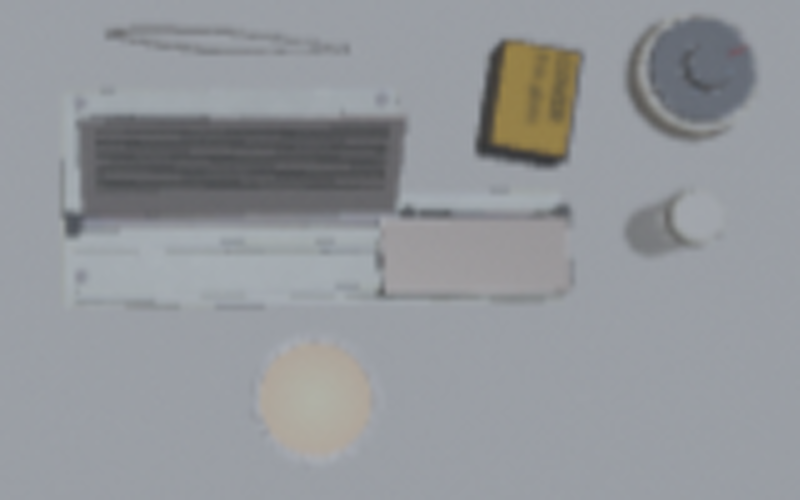

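The side view shows the flap shut, with the purple stopper just behind the lip at about (303, 365). In the top view the flap (382–570, 218–296) and pedal are back where they started. The channel is empty and the bystanders haven't moved, so I'm handing in.

Run:
```python
from h import *
a=__import__('pickle');x=a.load(open('top0.pkl','rb'))['color'].astype(int);y=a.load(open('top13.pkl','rb'))['color'].astype(int)
d=abs(x-y).sum(2)[165:265,225:385];v,u=np.nonzero(d>90);print(len(u),(u.min()*5,u.max()*5,v.min()*5,v.max()*5) if len(u) else '')
robot.sign_off()
```

```text
106 (np.int64(150), np.int64(300), np.int64(255), np.int64(285))
the job is handed in; nothing more can be done
```

The tube is loaded and the flap is closed over it; I handed the job in at about 23 s. One fingertip held the pedal on its stop while the other pushed the tube along the channel. I backed that finger out before releasing the pedal.

**Fully home:**
- The first stop, at TCP y ≈ -77.5 mm, was the pushing finger catching the front of the chamber's side wall. I backed off with the pedal still held, and found the wall by touch. I then shifted about 2 mm towards the pedal side and pushed on.
- The finger then stopped firmly at y ≈ -85.5 mm, about 9 mm past the wall front, which matches the 9 mm given for home. Tube travel (about 122 mm) and the dock length agree with that.
- The picture showed about 5 mm of extra tube travel after the retry by the colour mask, or about 7 mm by the brightness profile. The finger position gave about 8 mm. One pixel is about 4.5 mm there.

**Final picture:** The flap and pedal are back in their starting position. In the top view's dock area, the only change from the start is the spot where the tube lay, so the bystanders in that area have not moved. The gripper is clear of everything.

**Not gentle throughout:**
- The home push reached about 21 N, and the earlier wall contact about 24 N.
- One sideways shift with the pedal held briefly gave about 37 N in total at the fingertips. It cleared itself.

**Measurement that disagreed:** My first camera estimate of the chamber mouth was about 4 mm off along the dock. The contact test corrected it. The finger also needed to sit a few mm further towards the pedal side than the camera estimate suggested.

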